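# Put four bench tools back into their foam trays

## Task

Clear the four loose hand tools into the two foam tool trays: each tool goes into the cut-out that has its own outline, the two screwdrivers in one tray, the side cutters and the flux pen in the other. Every tool must end lying flat and fully down on the floor of its cut-out, let go, with the tools already put away still in place.

Things in the scene. Friction and masses are not known exactly. Their poses are not given: they have to be found in the camera images.
- driver_tray: Fixed foam tray, dark on grey, 212 (x) x 112 (y) x 20 mm; origin centre of underside. Cut-outs, floor 10 mm above bench: straight slot 200 x 41 mm at y +27 (long driver); at y -28 a 75 x 38 mm part with a 20 mm wide slot to +x (short driver). A finger channel, x -33 to +3 mm, as deep, crosses both and ends 6 mm from the long edges. Neighbours are 55 mm apart: let go with a small opening.
- cutter_tray: Fixed foam tray, dark on grey, 186 (x) x 124 (y) x 20 mm; origin centre of underside. Cut-outs, floor 10 mm above bench: at y +20 a broad one, 69 mm wide at -x, tapering to +x (cutters); at y -42 a straight slot 145 x 27 mm (flux pen). A finger channel, x -33 to +3 mm, as deep, crosses both and ends 6 mm from the long edges. Neighbours are 62 mm apart: let go with a small opening.
- long_driver: Long screwdriver, orange with a dark blue butt, 186 mm (x) x 33 wide x 34 high, lying; 27 mm across where gripped. Origin: centre of underside; x from butt to tip. Grip across it at x -15 mm, which lies over the finger channel once seated. Seated: origin at (0, 27, 10) mm in driver_tray's frame, x along the tray's x, either way round.
- short_driver: Short screwdriver: yellow handle 61 x 24 x 26 mm (x -58 to +3), thin shank to x +58 mm. Origin: underside, middle of the whole length; x from butt to tip. Grip across the handle at x -27 mm. Seated: origin at (12, -28, 10) mm in driver_tray's frame, its x along the tray's +x; the other way round it does not go in.
- cutters: Side cutters, blue handles, lying flat, 149 (x) x 55 x 12 mm, outline solid: 55 mm wide from x -70 to -25, tapering to 16 mm at +60. Origin: centre of underside; x from handle ends to jaws. Grip across both handles at x -28 mm, fingertips near the bench. Seated: origin at (8, 20, 10) mm in cutter_tray's frame, its x along the tray's +x; the other way round it does not go in.
- flux_pen: Flux pen: round white barrel with a green band, 131 mm long (x), 13 mm across, lying. Origin: under its middle, at bench height; x along it. Grip across the barrel at x -15 mm, fingertips near the bench. Seated: origin at (0, -42, 10) mm in cutter_tray's frame, x along the tray's x, either way round. It can roll.
- hung_driver (a point): Obstacle, not part of the job: the lower end, 170 mm above the bench, of an orange electric screwdriver that hangs upright on its cord from above, 50 to 60 mm thick, to the right of the work. The arm starts on its far side: draw in towards the base before swinging left past it.

How it is judged:
At the end, for the whole second after the job is handed in: All four tools lie at rest in their own cut-outs: origin within 12 mm of its given place along each tray axis (pen 16 mm in y) and 6 to 14.5 mm above the tray's underside (pen up to 17.5 mm, as it may roll), length within 0.3 rad of the tray's x and level within 0.04 rad (x of long_driver in the frame of driver_tray between -0.012 and 0.012 m and y of long_driver in the frame of driver_tray between 0.015 and 0.039 m and z of long_driver in the frame of driver_tray between 0.006 and 0.0145 m and angle between the x axis of each of long_driver, short_driver and the x axis of driver_tray, either way round below 0.3 rad and angle between long_driver's own x axis and vertical between 1.53 and 1.61 rad and linear speed of each of long_driver, short_driver, cutters, flux_pen below 0.02 m/s and x of short_driver in the frame of driver_tray between 0 and 0.024 m and y of short_driver in the frame of driver_tray between -0.04 and -0.016 m and z of short_driver in the frame of driver_tray between 0.006 and 0.0145 m and angle between short_driver's own x axis and vertical between 1.53 and 1.61 rad and x of cutters in the frame of cutter_tray between -0.004 and 0.02 m and y of cutters in the frame of cutter_tray between 0.008 and 0.032 m and z of cutters in the frame of cutter_tray between 0.006 and 0.0145 m and angle between the x axis of each of cutters, flux_pen and the x axis of cutter_tray, either way round below 0.3 rad and angle between cutters's own x axis and vertical between 1.53 and 1.61 rad and x of flux_pen in the frame of cutter_tray between -0.012 and 0.012 m and y of flux_pen in the frame of cutter_tray between -0.058 and -0.026 m and z of flux_pen in the frame of cutter_tray between 0.006 and 0.0175 m and angle between flux_pen's own x axis and vertical between 1.53 and 1.61 rad); the robot touches nothing.
It also fails if it takes over 102 s, if anything falls off the work surface, if the arm or the gripper's body presses on something with over 40 N, if the wrist force passes 120 N, or if a joint passes its speed limit or range.

## Robot

A 6-joint arm with a two-finger parallel gripper is mounted at the origin on a cart in front of the work surface, level with it; the furniture and walls round the work are solid. World frame = base frame: x ahead of the robot, y to its left, z up, the work surface at z = 0. Lengths are in m, angles in rad, forces in N, time in s.
With the tool pointing down it reaches from about 0.25 to 0.725 m from the base axis. Payload 4 kg.
Tool frame: the origin (TCP) lies midway between the tips of the shut fingers; the grasp point (between the pads) lies 19 mm behind it; z points along the fingers, y is the direction in which the jaws open and shut (so a half turn about z gives the same grasp; the last joint's range is limited). The gripper opens to 85 mm and grips with 20 to 120 N. Pads are 22 mm wide; open, the fingers measure 114 mm over their backs; the gripper's body (76 mm by 85 mm) begins 54 mm behind the grasp point. The pads swing forward as they close: fully open they stand 13 mm farther back than shut.
Start: joints at [1.114, 0.241, 0.005, 1.335, 0, 1.571], TCP at [0.221, 0.449, 0.231] pointing down, gripper open.
Joint ranges: [-2.72, 2.72], [-1.05, 1.87], [-1.09, 1.28], [-1.99, 2.15], [-1.42, 1.44], [-3.14, 3.14]. Speed limits (rad/s): [2.79, 2.79, 3.14, 3.14, 3.14, 3.14].

## Interface

Orientations are given as a unit quaternion [x, y, z, w].
In Python, from workcell import get_obs, camera, camera_model, job_done, masks_of gives the robot as it stands.
- The arm moves only by the tool jog_arm, never from a script. Its argument "deltas" is a list that holds one entry, the list of rows, each a list of 7 numbers: the shift along the tool's x, y, z in mm, then the turn, a rotation vector about the tool's x, y, z in degrees, then the finger opening in mm, from 0 to 85.4. A call has 1 to 5 rows; each row shifts and turns the pose as measured when the row begins, along the tool's axes as they then stand; what a row does not reach is not made up. A row lasts 1/10 s, in which the tool goes at most 50 mm and 8.59 degrees, less where a joint would pass 70% of its speed; a pose out of reach is approached as far as the arm can. A call with a gripper value outside its range is refused whole. The fingers move at their own pace and stop on an object; the grip force is fixed at half the most. Time passes only in rows, so rows that do not move let the fingers close. It gives the time, the measured TCP pose, the force and the opening at its end, in the units of the state.
- get_obs(): the state, without advancing time (a new reading comes with each control period).
- camera(name): name is "side" or "top"; returns the picture (420x560x3 uint8, red, green, blue); there is no depth.
- camera_model(name): a dict with "fovy" (degrees; the focal length in pixels is half the picture's height over the tangent of half this angle, whatever the lens; pixels are square), "cx", "cy" (the principal point, pixels), "pose" (4x4, takes a point from camera to world coordinates). Camera axes: x right, y down, z forward; pixel columns grow to the right and rows downward; lengths in m; the calibration is good to about 2 mm. A picture is of the moment at which its call begins. camera_model takes no time and is no camera call.
- job_done(): hands the job in, once; it reports no verdict.
Trained networks look in the newest picture that a camera, given by its name, has taken for a name from the list of things; names that differ only in an ending like _2 or _b are one class to them, and where a whole thing is asked for, a point or a joint stands for the part that bears it (a point fixed in the world has none). Each returns a list of dicts, best first, with "conf" (0 to 1); they miss things now and then, are a little off and sometimes report something else, mostly with a low value. They report only what shows in the picture. A call takes as long as a camera call.
- masks_of(target, camera): "pixels" (420x560 bool, what is visible of it) and "at" ([column, row] in pixels, amid what is visible of it).
The state is a dict: "clock": time; "joint_pos": joint angles; "joint_vel": joint speeds; "tau": joint torques, N m; "eef_pos": TCP position; "tool_rot": TCP orientation; "ft_force": force on the tool from outside, world axes, zero at the start; "ft_torque": the same for the moment, N m; "grip_width": finger opening in m.
Only numpy, scipy, OpenCV 4.12 (cv2) and the standard library are available. Lean on these libraries where they do the work, as an engineer would, in place of code of your own. Each camera call takes 0.05 s, during which the arm holds its last target. There are 200 camera calls.

## Working session

There is one attempt and no reset: what is moved stays moved. The work goes in short steps, Python scripts to look and compute and a tool call to move; the robot and the scene stay as the last step left them, time stands still between calls to the robot, and variables do not carry over. Pictures are saved under pics/ and viewed, about 12 in all and at most 16, crops included, and the job is handed in when it is done.

Besides the shell and the picture viewer there is one more tool, called as name(argument=value, ...), one argument or row to a line, values as JSON. jog_arm: Moves the arm, as the interface text tells. Its arguments: {"type":"object","properties":{"deltas":{"type":"array"}},"required":["deltas"]}

```bash
mkdir -p pics; ls; python3 - <<'E'
from workcell import *
import cv2,numpy as np
np.set_printoptions(precision=4,suppress=True)
o=get_obs();print(o['clock'],o['eef_pos'],o['tool_rot'],o['grip_width'])
for n in('top','side'):
    im=camera(n);cv2.imwrite(f'pics/{n}0.png',im[:,:,::-1]);m=camera_model(n);print(n,m)
    for t in['driver_tray','cutter_tray','long_driver','short_driver','cutters','flux_pen','hung_driver']:
        try:
            for r in masks_of(t,n)[:2]:print(t,round(r['conf'],2),r['at'],r['pixels'].sum())
        except Exception as e:print(t,e)
E
```

```text
pics
0.0 [0.2203 0.4482 0.2304] [ 0.2264  0.974  -0.001  -0.0002] 0.08562263399359253
top {'fovy': 53.641236467520606, 'cx': 279.700379971453, 'cy': 211.5783818399955, 'pose': array([[-0.028 , -0.981 ,  0.1922,  0.3064],
       [-0.9994,  0.024 , -0.0234,  0.1071],
       [ 0.0183, -0.1927, -0.9811,  1.0986],
       [ 0.    ,  0.    ,  0.    ,  1.    ]])}
driver_tray 0.56 [310.6, 189.8] 3206
cutter_tray 0.57 [157.9, 228.8] 3324
long_driver 0.69 [267.4, 248.2] 700
short_driver 0.68 [246.7, 187.0] 204
cutters 0.64 [345.5, 242.3] 476
cutters 0.58 [244.6, 187.3] 236
flux_pen 0.79 [200.9, 269.2] 260
hung_driver it knows: cutter_tray, cutters, driver_tray, flux_pen, long_driver, short_driver
side {'fovy': 51.49020087823434, 'cx': 278.53803271222444, 'cy': 207.3346976800065, 'pose': array([[-0.9997, -0.025 ,  0.0048,  0.4718],
       [-0.018 ,  0.5605, -0.8279,  1.0312],
       [ 0.018 , -0.8277, -0.5608,  0.7364],
       [ 0.    ,  0.    ,  0.    ,  1.    ]])}
driver_tray 0.74 [241.0, 214.6] 1856
cutter_tray 0.65 [271.3, 327.5] 4502
long_driver 0.83 [296.9, 238.9] 509
short_driver 0.62 [236.2, 255.1] 245
cutters 0.67 [240.4, 215.4] 1896
cutters 0.47 [282.2, 199.3] 236
flux_pen 0.56 [318.3, 286.8] 278
hung_driver it knows: cutter_tray, cutters, driver_tray, flux_pen, long_driver, short_driver
```

```bash
python3 - <<'E'
import cv2
a=cv2.imread('pics/top0.png')[120:330,90:450];cv2.imwrite('pics/t0c.png',cv2.resize(a,(800,467),interpolation=cv2.INTER_CUBIC))
E
```

```text
(no output)
```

View pics/t0c.png

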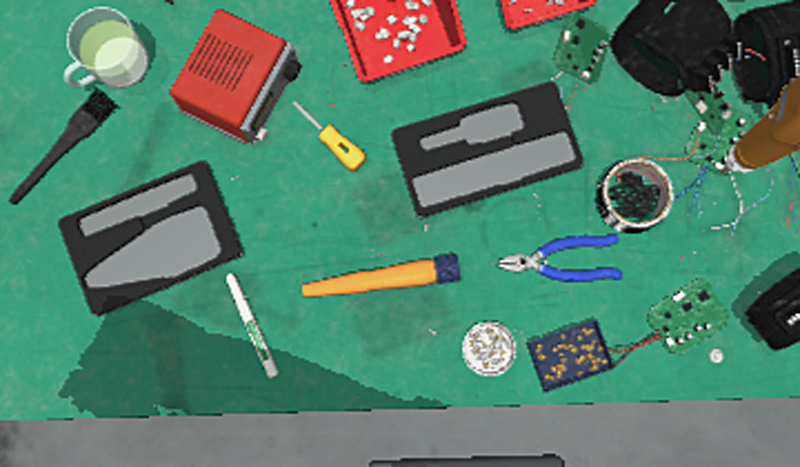

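View pics/side0.png

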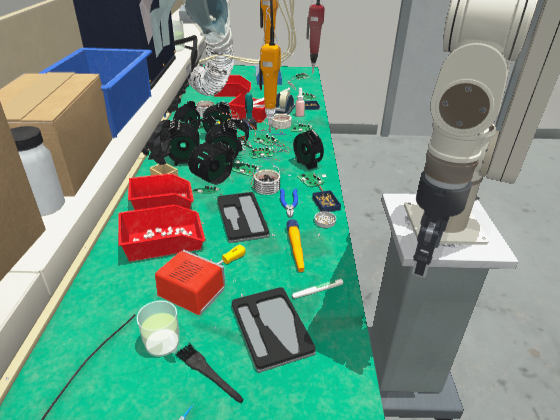

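```bash
cat > h.py <<'E'
from workcell import *
import cv2,numpy as np
from scipy.optimize import minimize
np.set_printoptions(precision=4,suppress=True)
CM={n:camera_model(n) for n in('top','side')}
def K(m):
    f=210/np.tan(np.radians(m['fovy']/2));return f
def proj(P,n):
    m=CM[n];T=np.linalg.inv(m['pose']);p=np.asarray(P)@T[:3,:3].T+T[:3,3]
    return p[:,:2]/p[:,2:]*K(m)+[m['cx'],m['cy']]
def unproj(px,z,n):
    m=CM[n];px=np.atleast_2d(px).astype(float)
    d=np.c_[(px-[m['cx'],m['cy']])/K(m),np.ones(len(px))]@m['pose'][:3,:3].T
    o=m['pose'][:3,3];return o+d*((z-o[2])/d[:,2])[:,None] if np.ndim(z) else o+d*((z-o[2])/d[:,2:])
def get(t,n,near=None):
    rs=masks_of(t,n)
    if near is not None: rs=[r for r in rs if np.hypot(*(np.array(r['at'])-near))<25]
    return rs[0]['pixels'] if rs else None
def pose2(mask,z,n):
    'ends midpoint and axis angle of an elongated mask'
    v,u=np.nonzero(mask);P=unproj(np.c_[u,v],z,n)[:,:2]
    c=P.mean(0);w,V=np.linalg.eigh(np.cov((P-c).T));a=V[:,1];b=V[:,0]
    s=(P-c)@a;t=(P-c)@b
    mid=c+a*(s.max()+s.min())/2
    sk=np.array([t[s<np.percentile(s,20)].std(),t[s>np.percentile(s,80)].std()])
    if sk[0]<sk[1]: a=-a   # axis points to the thin end
    return mid,np.arctan2(a[1],a[0]),np.ptp(s),np.ptp(t),sk
def fitbox(masks,size,x0,z0=0.):
    'prism fit over {cam:mask}'
    lx,ly,h=size;B=np.array([[i*lx/2,j*ly/2,k*h+z0] for i in(-1,1) for j in(-1,1) for k in(0,1)])
    S=8
    big={n:cv2.resize(m.astype(np.uint8),None,fx=S,fy=S,interpolation=cv2.INTER_NEAREST) for n,m in masks.items()}
    def cost(q):
        c,s=np.cos(q[2]),np.sin(q[2]);R=np.array([[c,-s,0],[s,c,0],[0,0,1]]);P=B@R.T+[q[0],q[1],0];e=0
        for n,m in big.items():
            h_=cv2.convexHull(((proj(P,n)+.5)*S).astype(np.float32));im=np.zeros_like(m);cv2.fillConvexPoly(im,np.round(h_).astype(np.int32),1)
            e+=1-(im&m).sum()/(im|m).sum()
        return e/len(big)
    r=minimize(cost,x0,method='Nelder-Mead',options=dict(initial_simplex=np.array(x0)+np.array([[0,0,0],[.01,0,0],[0,.01,0],[0,0,.1]]),xatol=1e-4,fatol=1e-4))
    return r.x,r.fun
E
python3 - <<'E'
from h import *
for n in('top','side'):camera(n)
for t,sz in(('driver_tray',(.212,.112,.02)),('cutter_tray',(.186,.124,.02))):
    M={n:get(t,n) for n in('top','side')}
    x0=list(pose2(M['top'],.015,'top')[0])+[pose2(M['top'],.015,'top')[1]]
    for k in({'top'},{'side'},{'top','side'}):print(t,k,*fitbox({a:M[a] for a in k},sz,x0))
for t,z,nt,ns in(('long_driver',.015,(267,248),(297,239)),('short_driver',.011,(247,187),(236,255)),('cutters',.008,(345,242),(287,201)),('flux_pen',.0065,(201,269),(318,287))):
    for n,q in(('top',nt),('side',ns)):
        m=get(t,n,q)
        if m is not None:print(t,n,*pose2(m,z,n))
print('hung',unproj([424,188],.17,'top'),unproj([270,108],.17,'side'))
E
```

```text
driver_tray {'top'} [0.5867 0.0012 1.8581] 0.02314317220585982
driver_tray {'side'} [0.5862 0.0019 1.8501] 0.054919688371645625
driver_tray {'side', 'top'} [0.5866 0.0012 1.8535] 0.03982752295023245
cutter_tray {'top'} [0.4882 0.4049 1.9565] 0.041073813551776306
cutter_tray {'side'} [0.4869 0.4067 1.9605] 0.02788190401841295
cutter_tray {'side', 'top'} [0.4874 0.406  1.9625] 0.03767239228896424
long_driver top [0.4313 0.1313] 1.7154343071848488 0.18327619920397453 0.03290137548315575 [0.0092 0.0053]
long_driver side [0.4302 0.1324] 1.680828366674052 0.20951473973295698 0.033039019756120405 [0.009  0.0054]
short_driver top [0.5934 0.1784] -2.33513619603703 0.0682415397877694 0.02553657278214708 [0.0064 0.0065]
short_driver side [0.5934 0.1828] 0.8809763740285662 0.08736211161771848 0.04067596477317275 [0.0098 0.0077]
cutters top [ 0.4499 -0.0798] 1.643472260524111 0.1450456839174414 0.057017189274401955 [0.0197 0.0065]
cutters side [ 0.4493 -0.075 ] 1.617809497561314 0.1487851281294419 0.057741535188246984 [0.0202 0.007 ]
flux_pen top [0.3809 0.2862] 0.4160781275508484 0.12678058655399832 0.018826544256121368 [0.0039 0.0039]
flux_pen side [0.3806 0.2891] 0.42994972346145005 0.1313954799276233 0.022122719234073447 [0.0043 0.0052]
hung [[ 0.5358 -0.2512  0.17  ]] [[ 0.5176 -0.4222  0.17  ]]
```

```bash
cat > plan.py <<'E'
import sys
from h import *
from scipy.spatial.transform import Rotation as R
def target(yaw): # jaw (tool y) angle yaw in world, tool z down
    y=np.array([np.cos(yaw),np.sin(yaw),0]);z=np.array([0,0,-1.]);return R.from_matrix(np.c_[np.cross(y,z),y,z])
def plan(p,yaw,g,n=None,start=None,step=45.):
    o=get_obs();s,r=(np.array(o['eef_pos']),R.from_quat(o['tool_rot'])) if start is None else start
    p=np.array(p);T=target(yaw)
    if (r.inv()*T).magnitude()>np.pi/2: T=target(yaw+np.pi)
    rv=(r.inv()*T).as_rotvec()
    n=n or max(1,int(np.ceil(max(np.linalg.norm(p-s)*1e3/step,np.degrees(np.linalg.norm(rv))/8.3))))
    rows=[]
    for i in range(n):
        ri=r*R.from_rotvec(rv*i/n);d=ri.inv().apply((p-s)/n)*1e3
        rows.append([*np.round(d,1).tolist(),*np.round(np.degrees(rv/n),2).tolist(),g])
    for i in range(0,n,5):print([rows[i:i+5]])
    return p,T
E
python3 - <<'E'
from plan import *
# hung triangulation, short driver ends
a=[unproj([421,194],z,'top')[0] for z in(.1,.17,.25)];b=[unproj([270,112],z,'side')[0] for z in(.1,.17,.25)];print(a,b)
P=unproj([[223.2,166.4],[252.9,193.4]],.011,'top')[:,:2];d=P[0]-P[1];print(P,np.linalg.norm(d),np.arctan2(d[1],d[0]),P.mean(0))
for t,(q,x,y) in dict(long=((.5866,.0015,1.855),0-15,27),short=((.5866,.0015,1.855),12-27,-28),cut=((.4876,.4058,1.96),8-28,20),pen=((.4876,.4058,1.96),-15,-42)).items():
    c,s=np.cos(q[2]),np.sin(q[2]);print(t,q[0]+(c*x-s*y)/1e3,q[1]+(s*x+c*y)/1e3)
plan([.4332,.1164,.12],.13,60)
E
```

```text
[array([ 0.5379, -0.2692,  0.1   ]), array([ 0.5217, -0.2429,  0.17  ]), array([ 0.5031, -0.2127,  0.25  ])] [array([ 0.5219, -0.5605,  0.1   ]), array([ 0.5164, -0.3854,  0.17  ]), array([ 0.5101, -0.1853,  0.25  ])]
[[0.6483 0.2314]
 [0.571  0.1519]] 0.110948521903989 0.7988668541588496 [0.6096 0.1916]
long 0.5648889958468031 -0.0204688938879468
short 0.6176826841330227 -0.005047270201140149
cut 0.4766848048799997 0.3797067342884735
pen 0.5321506603449253 0.40785880130928
[[[-33.7, -20.4, 11.1, -0.0, 0.0, 5.64, 60], [-35.6, -17.0, 11.1, -0.0, 0.0, 5.64, 60], [-37.1, -13.5, 11.1, -0.0, 0.0, 5.64, 60], [-38.2, -9.7, 11.1, -0.0, 0.0, 5.64, 60], [-39.0, -5.9, 11.1, -0.0, 0.0, 5.64, 60]]]
[[[-39.4, -2.1, 11.1, -0.0, 0.0, 5.64, 60], [-39.4, 1.8, 11.1, -0.0, 0.0, 5.64, 60], [-39.0, 5.7, 11.1, -0.0, 0.0, 5.64, 60], [-38.3, 9.5, 11.1, -0.0, 0.0, 5.64, 60], [-37.2, 13.2, 11.1, -0.0, 0.0, 5.64, 60]]]
```

jog_arm(
  deltas=[
    [[-33.7,-20.4,11,0,0,5.64,60],[-35.6,-17,11,0,0,5.64,60],[-37,-13.5,11,0,0,5.64,60],[-38,-9.7,11,0,0,5.64,60],[-39,-6,11,0,0,5.64,60]],
  ],
)

```text
clock: 1.9
eef_pos: [0.3282, 0.2836, 0.1758]
tool_rot: [0.46, 0.888, 0.004, 0.0]
ft_force: [-0.7, 0.8, -0.0]
grip_width: 0.0601
```

jog_arm(
  deltas=[
    [[-39.4,-2.1,11,0,0,5.64,60],[-39.4,1.8,11,0,0,5.64,60],[-39,5.7,11,0,0,5.64,60],[-38.3,9.5,11,0,0,5.64,60],[-37.2,13.2,11,0,0,5.64,60]],
  ],
)

```text
clock: 2.4
eef_pos: [0.4363, 0.1094, 0.1193]
tool_rot: [0.67, 0.742, 0.006, 0.0]
ft_force: [1.3, 1.0, 0.2]
grip_width: 0.0598
```

jog_arm(
  deltas=[
    [[0,0,0,0,0,0,60]],
  ],
)

```text
clock: 2.5
eef_pos: [0.4375, 0.1057, 0.1181]
tool_rot: [0.673, 0.74, 0.005, 0.0]
ft_force: [0.0, 1.2, 0.2]
grip_width: 0.0599
```

```bash
python3 - <<'E'
from plan import *
print(get_obs()['grip_width'])
s=plan([.4332,.1164,.06],.13,60)
plan([.4332,.1164,.008],.13,60,start=s,step=26)
E
```

```text
0.059875580028579935
[[[5.3, -1.9, 29.1, 0.24, -0.19, -1.03, 60], [5.5, -1.7, 29.0, 0.24, -0.19, -1.03, 60]]]
[[[0.0, 0.0, 26.0, 0.0, 0.0, 0.0, 60], [0.0, 0.0, 26.0, 0.0, 0.0, 0.0, 60]]]
```

jog_arm(
  deltas=[
    [[5.3,-1.9,29,0.24,-0.19,-1,60],[5.3,-1.7,29,0.24,-0.19,-1,60],[0,0,20,0,0,0,60],[0,0,15,0,0,0,60],[0,0,10,0,0,0,60]],
  ],
)

```text
clock: 3.0
eef_pos: [0.4364, 0.118, 0.0148]
tool_rot: [0.659, 0.752, 0.004, 0.001]
ft_force: [0.0, 0.5, 0.9]
grip_width: 0.0599
```

```bash
python3 - <<'E'
from plan import *
plan([.4332,.1164,.008],.13,60)
im=camera('top');cv2.imwrite('pics/a1.png',cv2.resize(im[180:330,180:400,::-1],(770,525),interpolation=cv2.INTER_CUBIC))
E
```

```text
[[[-1.2, -3.4, 6.7, 0.41, -0.15, 0.03, 60]]]
```

View pics/a1.png

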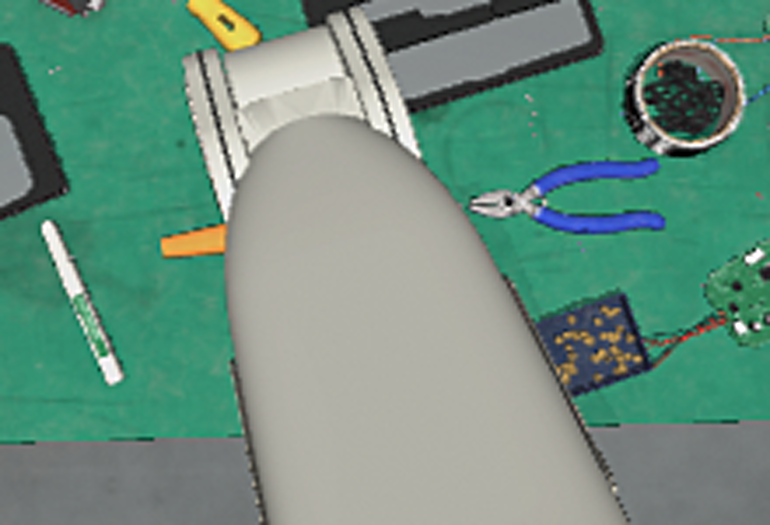

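The arm hides the grasp in this view. The driver's tip, at crop (190,240), hasn't moved. I'll go down and grip.

jog_arm(
  deltas=[
    [[-1.2,-3.4,6.5,0.4,-0.15,0,60],[0,0,0,0,0,0,15],[0,0,0,0,0,0,15],[0,0,0,0,0,0,15],[0,0,0,0,0,0,15]],
  ],
)

```text
clock: 3.55
eef_pos: [0.4337, 0.1174, 0.0089]
tool_rot: [0.659, 0.752, 0.001, 0.0]
ft_force: [0.0, 0.1, -1.0]
grip_width: 0.026
```

jog_arm(
  deltas=[
    [[0,0,0,0,0,0,15],[0,0,-10,0,0,0,15],[0,0,-25,0,0,0,15],[0,0,-25,0,0,0,15],[0,0,-10,0,0,0,15]],
  ],
)

```text
clock: 4.05
eef_pos: [0.432, 0.1167, 0.0817]
tool_rot: [0.659, 0.752, -0.001, -0.001]
ft_force: [1.0, -0.4, -1.6]
grip_width: 0.026
```

```bash
python3 - <<'E'
from plan import *
im=camera('side');cv2.imwrite('pics/a2.png',cv2.resize(im[150:330,190:390,::-1],(600,540),interpolation=cv2.INTER_CUBIC))
plan([.5649,-.0205,.075],.284,15,step=40)
E
```

```text
[[[-30.7, 22.6, 1.5, -0.01, -0.0, -1.74, 15], [-31.4, 21.6, 1.5, -0.01, -0.0, -1.74, 15], [-32.0, 20.7, 1.5, -0.01, -0.0, -1.74, 15], [-32.6, 19.7, 1.5, -0.01, -0.0, -1.74, 15], [-33.2, 18.7, 1.5, -0.01, -0.0, -1.74, 15]]]
```

View pics/a2.png

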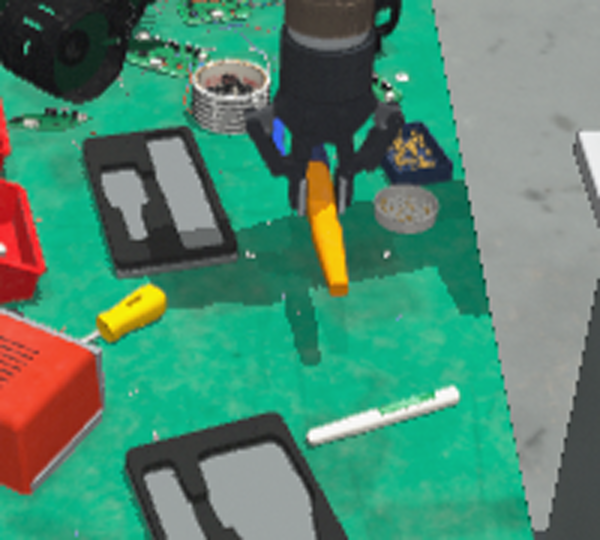

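The driver is held, tip at crop (340,290). Next I'll carry it over the tray.

jog_arm(
  deltas=[
    [[-30.7,22.6,1.5,0,0,-1.74,15],[-31.4,21.6,1.5,0,0,-1.74,15],[-32,20.7,1.5,0,0,-1.74,15],[-32.6,19.7,1.5,0,0,-1.74,15],[-30,16,1.5,0,0,-1.74,15]],
  ],
)

```text
clock: 4.6
eef_pos: [0.564, -0.0181, 0.0777]
tool_rot: [0.594, 0.805, 0.001, -0.0]
ft_force: [0.1, 0.2, -0.3]
grip_width: 0.0261
```

jog_arm(
  deltas=[
    [[0,0,0,0,0,0,15],[0,0,0,0,0,0,15]],
  ],
)

```text
clock: 4.8
eef_pos: [0.5665, -0.0218, 0.0769]
tool_rot: [0.596, 0.803, 0.001, 0.001]
ft_force: [-0.1, -0.2, -0.9]
grip_width: 0.026
```

```bash
python3 - <<'E'
from plan import *
im=camera('side');cv2.imwrite('pics/a3.png',cv2.resize(im[150:330,190:390,::-1],(600,540),interpolation=cv2.INTER_CUBIC))
m=get('long_driver','side')
v,u=np.nonzero(m)
for z in(.075,.082):
  print(pose2(m,z,'side'),(u.min(),u.max(),v.min(),v.max()))
plan([.5649,-.0205,.04],.284,15,step=40)
E
```

```text
(array([ 0.561 , -0.0187]), np.float64(1.7940557799977863), np.float64(0.22250090297457492), np.float64(0.02759129046812677), array([0.0064, 0.0058])) (np.int64(243), np.int64(259), np.int64(173), np.int64(214))
(array([ 0.5601, -0.0076]), np.float64(1.7940557799977863), np.float64(0.22014604893368078), np.float64(0.027299276094325503), array([0.0064, 0.0057])) (np.int64(243), np.int64(259), np.int64(173), np.int64(214))
[[[0.9, -1.1, 37.2, 0.17, -0.01, 0.64, 15]]]
```

View pics/a3.png

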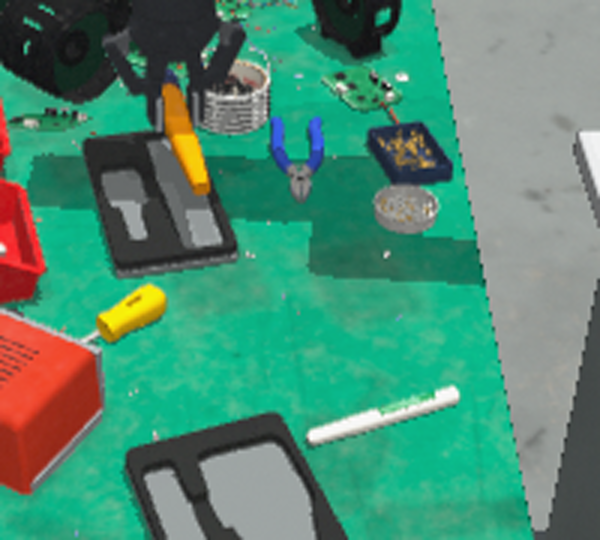

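The driver is lined up above the long slot, tip at crop (202,190). I'll lower it partway and check the tip against the slot line.

jog_arm(
  deltas=[
    [[0.9,-1.1,28,0.17,0,0.6,15],[0,0,7,0,0,0,15],[0,0,0,0,0,0,15]],
  ],
)

```text
clock: 5.2
eef_pos: [0.5635, -0.0177, 0.0428]
tool_rot: [0.598, 0.801, 0.0, 0.0]
ft_force: [-0.5, -0.9, -0.1]
grip_width: 0.0262
```

```bash
python3 - <<'E'
from plan import *
o=get_obs();print(o['eef_pos'])
im=camera('side')
dz=o['eef_pos'][2]-.0089
c,s=np.cos(1.855),np.sin(1.855)
q=lambda x,y,z:[.5866+(c*x-s*y)/1e3,.0015+(s*x+c*y)/1e3,z]
e=proj([q(93,27,dz+.01),q(93,27,dz+.017),q(-93,27,dz+.034)],'side')
print(e)
im=cv2.resize(im[150:230,210:300,::-1],(720,640)[:2] and (675,600),interpolation=cv2.INTER_CUBIC)
rect=proj([q(x,27+y,.02) for x,y in((-100,-20.5),(100,-20.5),(100,20.5),(-100,20.5))],'side')
cv2.polylines(im,[np.int32((rect-[210,150]+.5)*7.5)],True,(0,0,255),1)
for p in e:cv2.circle(im,tuple(map(int,(p-[210,150]+.5)*7.5)),4,(255,0,255),1)
cv2.imwrite('pics/a4.png',im)
plan([.5649,-.0205,.019],.284,15,step=40)
E
```

```text
[ 0.5635 -0.0177  0.0428]
[[256.9559 222.2656]
 [256.9303 220.1584]
 [243.036  180.3669]]
[[[-3.3, 0.9, 24.0, 0.0, -0.05, 0.24, 15]]]
```

View pics/a4.png

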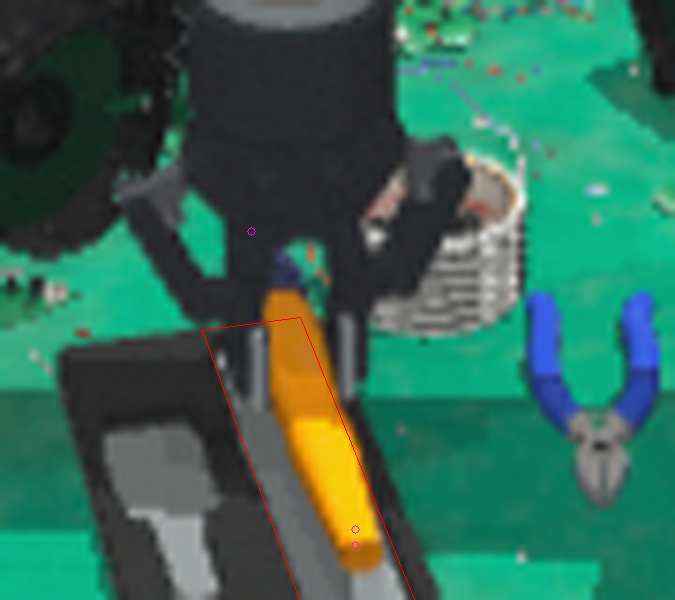

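The slot outline matches the picture. The tip is about 2 mm toward the robot, within the slack, so I'll trim the yaw and lower.

jog_arm(
  deltas=[
    [[-3.3,0.7,10,0,0,1,15],[0,0,6,0,0,0,15],[0,0,5,0,0,0,15],[0,0,2,0,0,0,15]],
  ],
)

```text
clock: 5.65
eef_pos: [0.5665, -0.02, 0.021]
tool_rot: [0.605, 0.796, 0.002, 0.001]
ft_force: [0.6, 0.9, -1.0]
grip_width: 0.0264
```

```bash
python3 - <<'E'
from plan import *
o=get_obs();print(o['eef_pos'],o['ft_force'])
plan([.5649,-.0205,.019],.27,15)
E
```

```text
[ 0.5665 -0.02    0.021 ] [ 0.5657  0.8657 -0.9687]
[[[-0.0, -1.6, 2.0, 0.25, 0.03, 0.04, 15]]]
```

jog_arm(
  deltas=[
    [[0,-1.5,2,0.2,0,0,15],[0,0,0,0,0,0,33],[0,0,0,0,0,0,33],[0,0,0,0,0,0,33]],
  ],
)

```text
clock: 6.05
eef_pos: [0.5654, -0.0207, 0.0191]
tool_rot: [0.605, 0.796, 0.0, 0.001]
ft_force: [0.2, -0.4, -0.1]
grip_width: 0.033
```

jog_arm(
  deltas=[
    [[0,0,-8,0,0,0,33],[0,0,-25,0,0,0,33],[0,0,-40,0,0,0,45],[0,0,-25,0,0,0,50],[0,0,0,0,0,0,50]],
  ],
)

```text
clock: 6.55
eef_pos: [0.5651, -0.0206, 0.1225]
tool_rot: [0.605, 0.796, 0.0, 0.001]
ft_force: [-0.0, -0.8, 0.0]
grip_width: 0.0499
```

```bash
python3 - <<'E'
from plan import *
im=camera('side')
cv2.imwrite('pics/a5.png',cv2.resize(im[150:270,190:310,::-1],(600,600),interpolation=cv2.INTER_CUBIC))
m=get('long_driver','side');print(pose2(m,.027,'side'))
s=plan([.592,.1735,.07],.80-np.pi/2,50,step=40)
plan([.592,.1735,.006],.80-np.pi/2,50,start=s,step=22)
E
```

```text
(array([ 0.5612, -0.0056]), np.float64(1.8203099639613889), np.float64(0.20897339418817779), np.float64(0.030551649407706737), array([0.0083, 0.0054]))
[[[22.4, 10.0, 6.1, -0.03, 0.01, 7.46, 50], [23.5, 7.0, 6.1, -0.03, 0.01, 7.46, 50], [24.2, 3.9, 6.1, -0.03, 0.01, 7.46, 50], [24.5, 0.7, 6.2, -0.03, 0.01, 7.46, 50], [24.4, -2.5, 6.2, -0.03, 0.01, 7.46, 50]]]
[[[23.9, -5.6, 6.2, -0.03, 0.01, 7.46, 50], [22.9, -8.7, 6.2, -0.03, 0.01, 7.46, 50], [21.6, -11.6, 6.2, -0.03, 0.01, 7.46, 50]]]
[[[0.0, 0.0, 21.3, 0.0, 0.0, 0.0, 50], [0.0, 0.0, 21.3, 0.0, 0.0, 0.0, 50], [0.0, 0.0, 21.3, 0.0, 0.0, 0.0, 50]]]
```

View pics/a5.png

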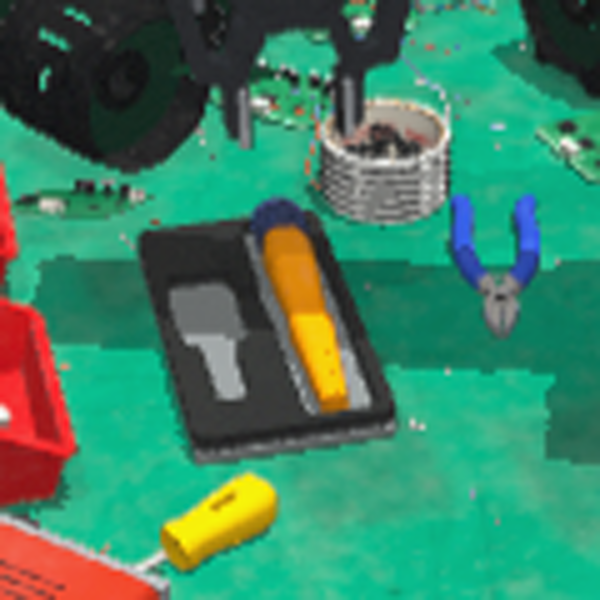

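The long driver is down in its slot, with the tip at crop (335,400) inside the slot end. On to the short driver.

jog_arm(
  deltas=[
    [[22.4,10,6,0,0,7.46,50],[23.5,7,6,0,0,7.46,50],[24.2,4,6,0,0,7.46,50],[24.5,0.7,6,0,0,7.46,50],[24.4,-2.5,6,0,0,7.46,50]],
  ],
)

```text
clock: 7.15
eef_pos: [0.5786, 0.0999, 0.0822]
tool_rot: [0.837, 0.547, -0.006, -0.003]
ft_force: [0.6, 0.3, 0.4]
grip_width: 0.05
```

jog_arm(
  deltas=[
    [[24,-5.6,6,0,0,7.46,50],[23,-8.7,6,0,0,7.46,50],[18,-10,6,0,0,6,50],[0,0,0,0,0,0,50]],
  ],
)

```text
clock: 7.55
eef_pos: [0.5857, 0.173, 0.0543]
tool_rot: [0.925, 0.38, -0.014, -0.003]
ft_force: [-0.1, 0.8, 0.4]
grip_width: 0.0501
```

```bash
python3 - <<'E'
from plan import *
print(get_obs()['joint_pos'])
im=camera('side');cv2.imwrite('pics/a6.png',cv2.resize(im[200:300,170:290,::-1],(720,600),interpolation=cv2.INTER_CUBIC))
s=plan([.592,.1735,.05],.80-np.pi/2,50,step=40)
plan([.592,.1735,.006],.80-np.pi/2,50,start=s,step=15)
E
```

```text
[0.2858 0.6011 0.0785 1.0765 0.0028 2.6484]
[[[6.2, 3.5, 4.2, -0.91, 1.41, -1.17, 50]]]
[[[0.0, 0.0, 14.7, 0.0, 0.0, 0.0, 50], [0.0, 0.0, 14.7, 0.0, 0.0, 0.0, 50], [0.0, 0.0, 14.7, 0.0, 0.0, 0.0, 50]]]
```

View pics/a6.png

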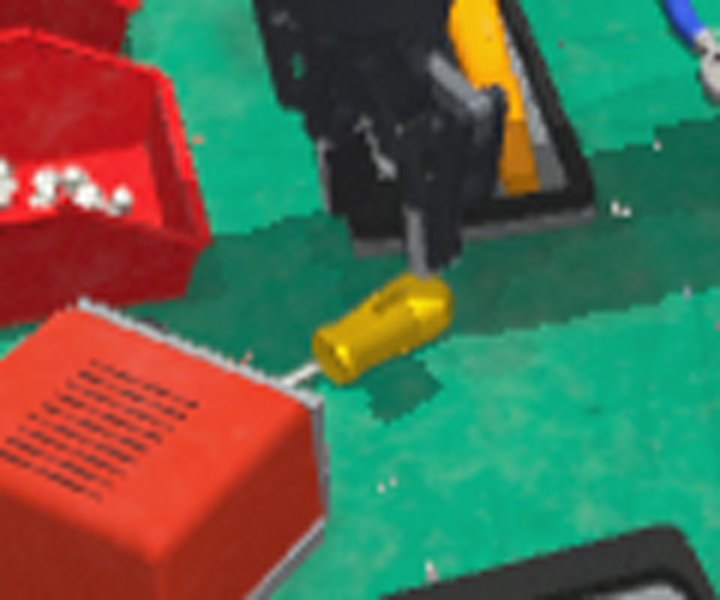

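```bash
python3 - <<'E'
from plan import *
print(unproj([[235,254]],.014,'side'), proj([[.5857,.173,.0543],[.568,.191,.056],[.592,.1735,.013]],'side'))
t=unproj([[170+335/6,200+360/6],[170+440/6,200+290/6]],.013,'side');d=t[0]-t[1];print(t,np.linalg.norm(d),np.arctan2(d[1],d[0]))
E
```

```text
[[0.585  0.1815 0.014 ]] [[234.47   239.4681]
 [240.8494 243.6307]
 [232.6192 252.1952]]
[[0.6058 0.2043 0.013 ]
 [0.5659 0.157  0.013 ]] 0.06189584464444993 0.8713982027919552
```

```bash
python3 - <<'E'
from plan import *
M={}
for n,(u,v) in dict(top=(247,187),side=(236,255)).items():
    h=cv2.cvtColor(cv2.imread(f'pics/{n}0.png'),cv2.COLOR_BGR2HSV);m=cv2.inRange(h,(18,110,80),(38,255,255))
    b=np.zeros_like(m);b[v-18:v+18,u-20:u+20]=1;M[n]=(m>0)&(b>0);print(n,M[n].sum(),pose2(M[n],.014,n)[:3])
for k in(['top'],['side'],['top','side']):print(k,*fitbox({a:M[a] for a in k},(.061,.024,.026),[.59,.177,.8]))
E
```

```text
top 211 (array([0.5908, 0.176 ]), np.float64(0.7805848665112074), np.float64(0.062189642735914166))
side 246 (array([0.5887, 0.1806]), np.float64(0.9681180831232968), np.float64(0.07676418830266252))
['top'] [0.5911 0.1763 0.7728] 0.16389728096676737
['side'] [0.5896 0.1791 0.9708] 0.26017181157368074
['top', 'side'] [0.5914 0.1768 0.8046] 0.22494198502863538
```

```bash
python3 - <<'E'
from plan import *
s=plan([.591,.177,.045],.80-np.pi/2,50,step=40)
E
```

```text
[[[8.1, 0.4, 9.3, -0.91, 1.41, -1.17, 50]]]
```

jog_arm(
  deltas=[
    [[8,0.4,9,-0.9,1.4,-1.2,50],[0,0,0,0,0,0,50]],
  ],
)

```text
clock: 7.8
eef_pos: [0.5895, 0.1752, 0.0432]
tool_rot: [0.92, 0.391, -0.002, 0.0]
ft_force: [-0.9, -0.9, -0.8]
grip_width: 0.0499
```

```bash
python3 - <<'E'
from plan import *
plan([.591,.177,.006],.80-np.pi/2,50,n=3)
E
```

```text
[[[0.8, -0.0, 12.4, -0.02, 0.08, 0.06, 50], [0.8, -0.0, 12.4, -0.02, 0.08, 0.06, 50], [0.8, -0.0, 12.4, -0.02, 0.08, 0.06, 50]]]
```

jog_arm(
  deltas=[
    [[1,0,14,0,0,0,50],[0.8,0,13,0,0,0,50],[0.5,0,9,0,0,0,50],[0,0,0,0,0,0,15],[0,0,0,0,0,0,15]],
  ],
)

```text
clock: 8.3
eef_pos: [0.5902, 0.1733, 0.0041]
tool_rot: [0.921, 0.389, -0.004, 0.0]
ft_force: [-3.6, -0.3, 4.7]
grip_width: 0.0228
```

jog_arm(
  deltas=[
    [[0,0,0,0,0,0,15],[0,0,0,0,0,0,15],[0,0,-8,0,0,0,15],[0,0,-25,0,0,0,15],[0,0,-35,0,0,0,15]],
  ],
)

```text
clock: 8.8
eef_pos: [0.5868, 0.1722, 0.0697]
tool_rot: [0.921, 0.389, -0.009, -0.0]
ft_force: [-0.2, 0.0, -0.2]
grip_width: 0.0229
```

```bash
python3 - <<'E'
from plan import *
s=plan([.6177,-.005,.085],.284,15)
E
```

```text
[[[-13.2, 18.2, -1.8, -0.11, 0.08, -7.55, 15], [-15.5, 16.3, -1.8, -0.11, 0.08, -7.55, 15], [-17.5, 14.1, -1.8, -0.11, 0.08, -7.55, 15], [-19.2, 11.7, -1.8, -0.11, 0.08, -7.55, 15], [-20.6, 9.1, -1.8, -0.11, 0.08, -7.55, 15]]]
[[[-21.6, 6.3, -1.8, -0.11, 0.08, -7.55, 15], [-22.2, 3.4, -1.9, -0.11, 0.08, -7.55, 15], [-22.5, 0.5, -1.9, -0.11, 0.08, -7.55, 15]]]
```

jog_arm(
  deltas=[
    [[-13.2,18.2,-3,0,0,-7.55,15],[-15.5,16.3,-2,0,0,-7.55,15],[-17.5,14,-2,0,0,-7.55,15],[-19.2,11.7,-2,0,0,-7.55,15],[-20.6,9,-2,0,0,-7.55,15]],
  ],
)

```text
clock: 9.3
eef_pos: [0.613, 0.0637, 0.0932]
tool_rot: [0.734, 0.679, -0.001, 0.001]
ft_force: [0.4, 0.3, -1.2]
grip_width: 0.0229
```

jog_arm(
  deltas=[
    [[-21.6,6.3,-2,0,0,-7.55,15],[-22.2,3.4,-2,0,0,-7.55,15],[-21,0.5,-1,0,0,-7,15],[0,0,0,0,0,0,15]],
  ],
)

```text
clock: 9.7
eef_pos: [0.6289, -0.0061, 0.1031]
tool_rot: [0.585, 0.811, 0.0, 0.003]
ft_force: [-1.1, -0.2, -0.1]
grip_width: 0.0227
```

```bash
python3 - <<'E'
from plan import *
s=plan([.6185,-.0075,.045],.284,15)
E
```

```text
[[[1.1, -5.3, 29.0, 0.12, 0.14, 1.1, 15], [1.0, -5.2, 29.0, 0.12, 0.14, 1.1, 15]]]
```

jog_arm(
  deltas=[
    [[1,-5.3,29,0.1,0.1,1.1,15],[1,-5.2,24,0.1,0.1,1.1,15],[0,0,4,0,0,0,15],[0,0,0,0,0,0,15]],
  ],
)

```text
clock: 10.1
eef_pos: [0.6207, -0.0067, 0.0489]
tool_rot: [0.602, 0.798, 0.002, 0.003]
ft_force: [0.0, 0.6, -0.3]
grip_width: 0.0227
```

```bash
python3 - <<'E'
from plan import *
o=get_obs();print(o['eef_pos']);e=o['eef_pos']
im=camera('side')
dz=e[2]-.004
c,s=np.cos(1.855),np.sin(1.855)
q=lambda x,y,z:[.5866+(c*x-s*y)/1e3,.0015+(s*x+c*y)/1e3,z]
im=cv2.resize(im[150:230,210:300,::-1],(675,600),interpolation=cv2.INTER_CUBIC)
D=lambda P:np.int32((proj(P,'side')-[210,150]+.5)*7.5)
cv2.polylines(im,[D([q(x,y-28,.02) for x,y in((-50,19),(-50,-19),(25,-19),(25,-10),(72,-10),(72,10),(25,10),(25,19))])],True,(0,0,255),1)
for p in D([q(15,-28,dz+.013),q(70,-28,dz+.013)]):cv2.circle(im,tuple(map(int,p)),5,(255,0,255),1)
cv2.imwrite('pics/a7.png',im)
plan([.6185,-.0075,.025],.284,15)
E
```

```text
[ 0.6207 -0.0067  0.0489]
[[[-0.2, -2.6, 24.2, 0.44, 0.1, -0.35, 15]]]
```

View pics/a7.png

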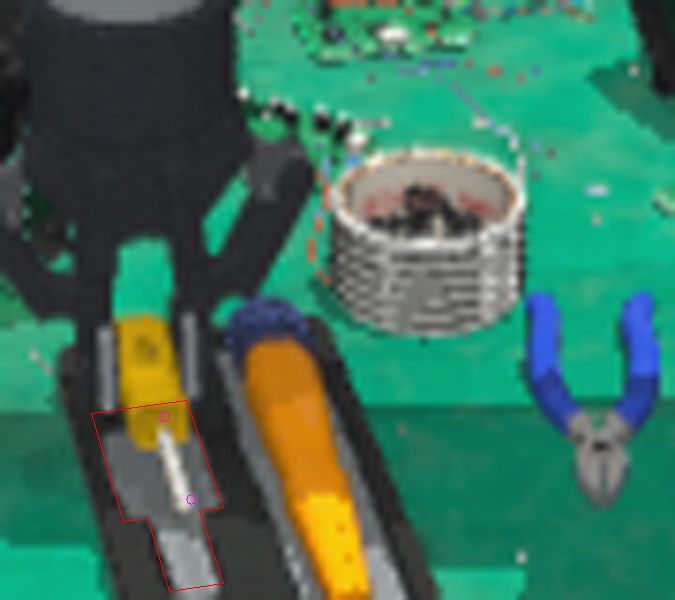

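The handle and tip are within about 2 mm of the predicted marks. I'll trim the yaw by 2° and x by 1.5 mm, then lower.

jog_arm(
  deltas=[
    [[-1.7,-2,10,0.4,0.1,-2,15],[0,0,8,0,0,0,15],[0,0,7,0,0,0,15],[0,0,3,0,0,0,15],[0,0,0,0,0,0,15]],
  ],
)

```text
clock: 10.65
eef_pos: [0.6238, -0.007, 0.0254]
tool_rot: [0.588, 0.809, 0.003, 0.004]
ft_force: [0.1, -0.4, -1.0]
grip_width: 0.0227
```

```bash
python3 - <<'E'
from plan import *
o=get_obs();print(o['eef_pos'],o['ft_force'])
plan([.6189,-.0089,.016],.31,15)
E
```

```text
[ 0.6238 -0.007   0.0254] [ 0.0524 -0.3738 -0.9833]
[[[-0.3, -5.3, 9.3, 0.54, 0.15, 0.24, 15]]]
```

jog_arm(
  deltas=[
    [[-0.3,-5.5,4,0.6,0.2,0.2,15],[0,-1,4,0,0,0,15],[0,-0.5,1,0,0,0,15]],
  ],
)

```text
clock: 10.95
eef_pos: [0.6174, -0.0095, 0.0165]
tool_rot: [0.589, 0.808, 0.0, -0.0]
ft_force: [-1.0, 0.9, -0.3]
grip_width: 0.0229
```

```bash
python3 - <<'E'
from plan import *
o=get_obs();print(o['eef_pos'],o['ft_force'])
plan([.6189,-.0089,.0155],.31,15)
E
```

```text
[ 0.6174 -0.0095  0.0165] [-0.9901  0.95   -0.2636]
[[[0.1, 1.7, 1.0, -0.03, -0.04, 0.01, 15]]]
```

jog_arm(
  deltas=[
    [[0,1,1,0,0,0,15],[0,0,0,0,0,0,30],[0,0,0,0,0,0,30],[0,0,0,0,0,0,30]],
  ],
)

```text
clock: 11.35
eef_pos: [0.6161, -0.0099, 0.0149]
tool_rot: [0.59, 0.808, -0.002, -0.002]
ft_force: [-1.0, -0.3, -1.2]
grip_width: 0.0304
```

jog_arm(
  deltas=[
    [[0,-0.5,-8,0,0,0,30],[0,0,-25,0,0,0,30],[0,0,-40,0,0,0,40],[0,-20,-25,0,0,0,50],[0,-20,0,0,0,0,50]],
  ],
)

```text
clock: 11.85
eef_pos: [0.5823, -0.0211, 0.1189]
tool_rot: [0.589, 0.808, 0.001, 0.001]
ft_force: [-0.2, -0.7, 0.7]
grip_width: 0.05
```

```bash
python3 - <<'E'
from plan import *
im=camera('side')
c,s=np.cos(1.855),np.sin(1.855)
cv2.imwrite('pics/a8.png',cv2.resize(im[150:230,210:300,::-1],(675,600),interpolation=cv2.INTER_CUBIC))
for t in('long_driver','short_driver'):
    m=get(t,'side');
    if m is not None:print(t,pose2(m,.023,'side'))
cx,sy=np.cos(1.643),np.sin(1.643)
print(.4499-.028*cx,-.0785-.028*sy)
s=plan([.4517,-.1065,.07],.07,70,step=40)
E
```

```text
long_driver (array([ 0.5604, -0.0072]), np.float64(1.8008043668067277), np.float64(0.21882507997530312), np.float64(0.036841583721909314), array([0.0099, 0.0061]))
short_driver (array([0.6103, 0.0177]), np.float64(1.8602456358531367), np.float64(0.12892417856191868), np.float64(0.028089620128503648), array([0.007 , 0.0043]))
0.4519199466599482 -0.10642704451765285
[[[-8.5, -29.5, 9.2, -0.04, -0.02, 2.75, 70], [-9.9, -29.1, 9.2, -0.04, -0.02, 2.75, 70], [-11.2, -28.6, 9.1, -0.04, -0.02, 2.75, 70], [-12.6, -28.0, 9.1, -0.04, -0.02, 2.75, 70], [-13.9, -27.4, 9.1, -0.04, -0.02, 2.75, 70]]]
```

View pics/a8.png

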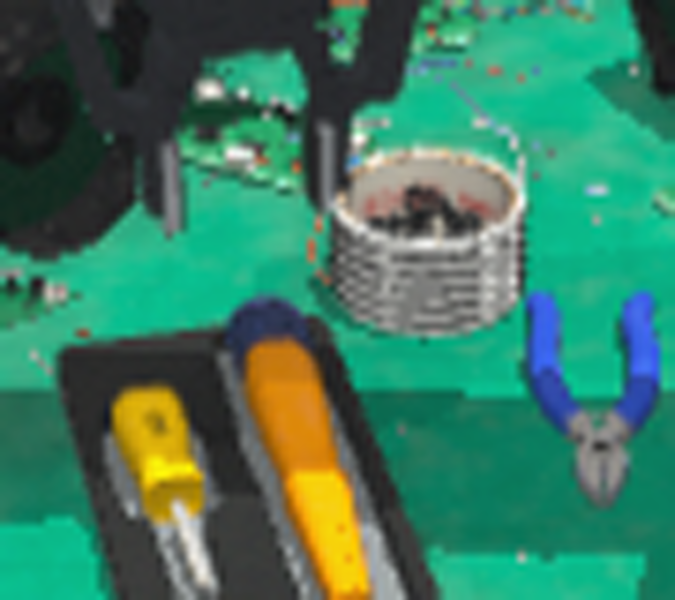

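```bash
python3 - <<'E'
from plan import *
# cup: top-view rim points (left,bottom,right) crop->px ; side-view base front
f=lambda p:[90+p[0]*.45,120+p[1]*.45]
for z in(0,.03,.05):print(z,unproj([f((635,188)),f((632,230)),f((640,158)),f((598,200))],z,'top')[:,:2].round(3).tolist())
g=lambda p:[210+p[0]/7.5-.5,150+p[1]/7.5-.5]
print(unproj([g((430,333)),g((325,290)),g((525,290))],0,'side'))
for z in(.03,.05):print(z,unproj([g((430,245)),g((335,195)),g((525,190)),g((430,150))],z,'side')[:,:2].round(3).tolist())
E
```

```text
0 [[0.534, -0.18], [0.483, -0.173], [0.572, -0.189], [0.521, -0.134]]
0.03 [[0.528, -0.173], [0.478, -0.165], [0.565, -0.181], [0.515, -0.128]]
0.05 [[0.524, -0.167], [0.475, -0.16], [0.56, -0.176], [0.511, -0.123]]
[[ 0.5164 -0.1299  0.    ]
 [ 0.5628 -0.1622  0.    ]
 [ 0.477  -0.1663  0.    ]]
0.03 [[0.517, -0.152], [0.56, -0.192], [0.478, -0.2], [0.521, -0.233]]
0.05 [[0.516, -0.118], [0.558, -0.157], [0.478, -0.165], [0.519, -0.198]]
```

jog_arm(
  deltas=[
    [[-8.5,-29.5,8,0,0,2.75,64],[-9.9,-29,8,0,0,2.75,64],[-11,-28.6,8,0,0,2.75,64],[-12,-28,8,0,0,2.75,64],[-9,-22,0,0,0,2.75,64]],
  ],
)

```text
clock: 12.5
eef_pos: [0.4606, -0.0996, 0.0816]
tool_rot: [0.683, 0.731, 0.003, 0.001]
ft_force: [-0.2, -0.1, 0.4]
grip_width: 0.0638
```

jog_arm(
  deltas=[
    [[0,0,0,0,0,0,64],[0,0,0,0,0,0,64]],
  ],
)

```text
clock: 12.7
eef_pos: [0.4593, -0.1003, 0.0808]
tool_rot: [0.684, 0.73, 0.002, -0.0]
ft_force: [0.8, -0.8, 1.3]
grip_width: 0.064
```

```bash
python3 - <<'E'
from plan import *
plan([.4513,-.103,.05],.065,64,step=40)
E
```

```text
[[[-2.3, -8.2, 30.8, 0.17, -0.18, -0.01, 64]]]
```

jog_arm(
  deltas=[
    [[-2.3,-8,25,0.1,-0.1,0,64],[0,0,8,0,0,0,64],[0,0,0,0,0,0,64]],
  ],
)

```text
clock: 13.0
eef_pos: [0.4575, -0.1024, 0.0481]
tool_rot: [0.682, 0.731, 0.003, 0.002]
ft_force: [-0.4, -0.3, 0.2]
grip_width: 0.0638
```

```bash
python3 - <<'E'
from plan import *
plan([.4513,-.103,.022],.065,64,step=40)
im=camera('side')
cv2.imwrite('pics/a9.png',cv2.resize(im[150:230,240:330,::-1],(675,600),interpolation=cv2.INTER_CUBIC))
E
```

```text
[[[-0.2, -6.4, 26.0, 0.45, -0.04, 0.21, 64]]]
```

View pics/a9.png

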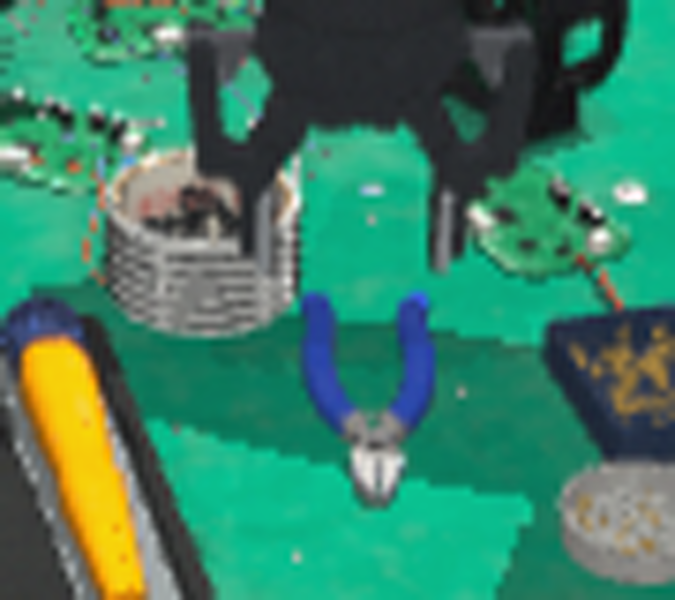

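The fingers straddle the handles. The gripper is about 6 mm too far in +x, so I'll shift it before lowering.

jog_arm(
  deltas=[
    [[0,-7,6,0.4,0,0.2,64],[0,-1,10,0,0,0,64],[0,-1,6,0,0,0,64],[0,0,0,0,0,0,64]],
  ],
)

```text
clock: 13.45
eef_pos: [0.4507, -0.1025, 0.0261]
tool_rot: [0.683, 0.73, 0.001, 0.001]
ft_force: [-0.3, -0.4, 0.5]
grip_width: 0.0637
```

```bash
python3 - <<'E'
from plan import *
plan([.4513,-.103,.001],.065,64,step=40)
E
```

```text
[[[-0.6, 0.5, 25.1, 0.21, 0.01, 0.12, 64]]]
```

jog_arm(
  deltas=[
    [[-0.5,0,8,0.2,0,0,64],[0,-1,8,0.1,0,0,64],[0,-1,5,0.1,0,0,64],[0,0,2,0,0,0,64]],
  ],
)

```text
clock: 13.85
eef_pos: [0.4491, -0.1033, 0.0015]
tool_rot: [0.683, 0.73, -0.001, -0.001]
ft_force: [0.4, 0.7, -0.5]
grip_width: 0.0639
```

```bash
python3 - <<'E'
from plan import *
o=get_obs();print(o['ft_force'])
plan([.4513,-.103,.001],.065,64,step=40)
im=camera('side')
cv2.imwrite('pics/a10.png',cv2.resize(im[160:220,255:322,::-1],(670,600),interpolation=cv2.INTER_CUBIC))
E
```

```text
[ 0.3929  0.6698 -0.5161]
[[[0.2, 2.3, 0.5, -0.16, 0.02, 0.1, 64]]]
```

View pics/a10.png

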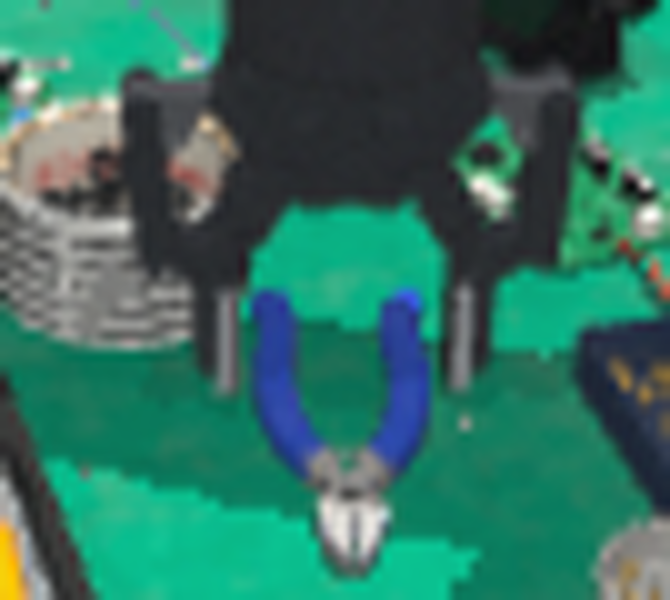

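The fingers are centred round the handles and clear of the cup. Closing.

jog_arm(
  deltas=[
    [[0,0.5,1,0,0,0,64],[0,0,0,0,0,0,40],[0,0,0,0,0,0,40],[0,0,0,0,0,0,40],[0,0,0,0,0,0,40]],
  ],
)

```text
clock: 14.4
eef_pos: [0.4498, -0.1034, 0.0013]
tool_rot: [0.683, 0.73, -0.001, -0.001]
ft_force: [0.2, 0.6, -0.4]
grip_width: 0.0517
```

jog_arm(
  deltas=[
    [[0,0,0,0,0,0,40],[0,0,-8,0,0,0,40],[0,0,-25,0,0,0,40],[0,0,-40,0,0,0,40],[0,0,-25,0,0,0,40]],
  ],
)

```text
clock: 14.9
eef_pos: [0.4462, -0.1024, 0.0994]
tool_rot: [0.683, 0.73, -0.004, -0.005]
ft_force: [0.8, 0.4, -1.3]
grip_width: 0.0514
```

```bash
python3 - <<'E'
from plan import *
c,s=np.cos(1.96),np.sin(1.96);x,y=8-25,20
t=[.4876+(c*x-s*y)/1e3,.4058+(s*x+c*y)/1e3];print(t)
plan([*t,.11],1.96-np.pi/2,40,step=43)
E
```

```text
[np.float64(0.47554644958563524), np.float64(0.38248236885083803)]
[[[40.2, 5.1, -0.8, -0.06, -0.02, -1.54, 40], [40.0, 6.2, -0.9, -0.06, -0.02, -1.54, 40], [39.8, 7.3, -0.9, -0.06, -0.02, -1.54, 40], [39.6, 8.3, -0.9, -0.06, -0.02, -1.54, 40], [39.4, 9.4, -0.9, -0.06, -0.02, -1.54, 40]]]
[[[39.1, 10.5, -0.9, -0.06, -0.02, -1.54, 40], [38.8, 11.5, -0.9, -0.06, -0.02, -1.54, 40], [38.5, 12.6, -0.9, -0.06, -0.02, -1.54, 40], [38.1, 13.6, -0.9, -0.06, -0.02, -1.54, 40], [37.8, 14.6, -0.9, -0.06, -0.02, -1.54, 40]]]
[[[37.3, 15.6, -0.9, -0.06, -0.02, -1.54, 40], [36.9, 16.6, -0.9, -0.06, -0.02, -1.54, 40]]]
```

jog_arm(
  deltas=[
    [[30,4,-2,0,0,-1.54,40],[40,6,-1,0,0,-1.54,40],[40,7,-1,0,0,-1.54,40],[40,8,-1,0,0,-1.54,40],[39.5,9,-1,0,0,-1.54,40]],
  ],
)

```text
clock: 15.4
eef_pos: [0.4627, 0.0905, 0.1142]
tool_rot: [0.635, 0.772, 0.001, 0.002]
ft_force: [0.9, 0.1, -0.3]
grip_width: 0.0517
```

jog_arm(
  deltas=[
    [[39,10.5,-1,0,0,-1.54,40],[39,11.5,-1,0,0,-1.54,40],[38.5,12.5,-1,0,0,-1.54,40],[38,13.5,-1,0,0,-1.54,40],[38,14.5,-1,0,0,-1.54,40]],
  ],
)

```text
clock: 15.9
eef_pos: [0.4749, 0.3012, 0.1227]
tool_rot: [0.58, 0.815, 0.002, 0.003]
ft_force: [1.1, -1.2, -0.5]
grip_width: 0.0514
```

jog_arm(
  deltas=[
    [[34,15,-1,0,0,-1.54,40],[20,10,-1,0,0,-1.54,40],[0,0,0,0,0,0,40]],
  ],
)

```text
clock: 16.2
eef_pos: [0.4795, 0.3689, 0.126]
tool_rot: [0.554, 0.833, 0.003, 0.003]
ft_force: [0.4, -0.8, -1.1]
grip_width: 0.0514
```

```bash
python3 - <<'E'
from plan import *
print(get_obs()['grip_width'])
plan([.4755,.3825,.065],1.96-np.pi/2,40,step=43)
E
```

```text
0.051412177410818875
[[[7.0, 0.5, 30.5, 0.25, 0.02, 0.24, 40], [7.0, 0.6, 30.5, 0.25, 0.02, 0.24, 40]]]
```

jog_arm(
  deltas=[
    [[7,0.5,30,0.2,0,0.2,40],[7,0,25,0.2,0,0.2,40],[0,0,10,0,0,0,40],[0,0,8,0,0,0,40],[0,0,0,0,0,0,40]],
  ],
)

```text
clock: 16.7
eef_pos: [0.4754, 0.3807, 0.0534]
tool_rot: [0.557, 0.83, 0.001, 0.002]
ft_force: [0.1, -0.4, -0.2]
grip_width: 0.0513
```

```bash
python3 - <<'E'
from plan import *
o=get_obs();e=o['eef_pos'];print(e)
im=camera('side');a,b=220,270
c,s=np.cos(1.96),np.sin(1.96)
q=lambda x,y,z:[.4876+(c*x-s*y)/1e3,.4058+(s*x+c*y)/1e3,z]
S=5.5
im=cv2.resize(im[b:b+105,a:a+120,::-1],None,fx=S,fy=S,interpolation=cv2.INTER_CUBIC)
D=lambda P:np.int32((proj(P,'side')-[a,b]+.5)*S)
cv2.polylines(im,[D([q(x,y,.02) for x,y in((-93,-62),(93,-62),(93,62),(-93,62))])],True,(0,0,255),1)
# expected cutters outline shifted to TCP height
dz=e[2]-.001+.006
cv2.polylines(im,[D([q(8+x,20+y,dz) for x,y in((-70,-27),(-25,-27),(60,-8),(75,0),(60,8),(-25,27),(-70,27))])],True,(255,0,255),1)
cv2.imwrite('pics/a11.png',im)
plan([.4755,.3825,.03],1.96-np.pi/2,40)
E
```

```text
[0.4754 0.3807 0.0534]
[[[1.6, 0.0, 24.2, 0.26, 0.11, -0.03, 40]]]
```

View pics/a11.png

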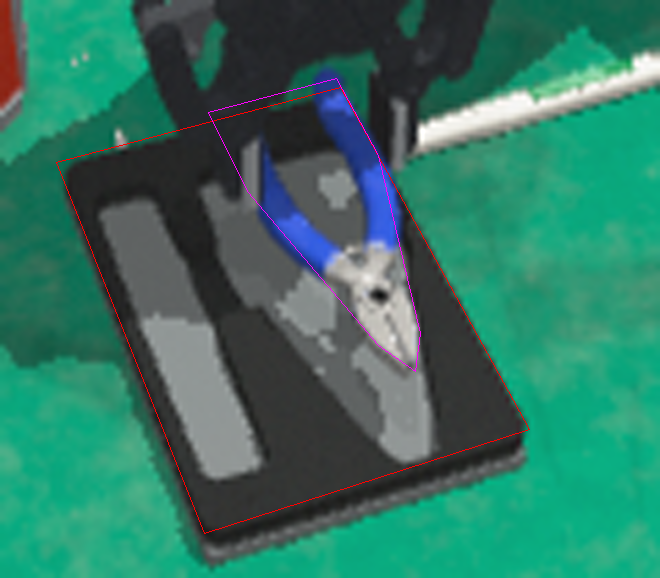

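The cutters match the predicted outline over their cut-out. Lowering.

jog_arm(
  deltas=[
    [[1.6,0,10,0.2,0.1,0,40],[0,0,10,0.1,0,0,40],[0,0,8,0.1,0,0,40],[0,0,4,0,0,0,40],[0,0,0,0,0,0,40]],
  ],
)

```text
clock: 17.25
eef_pos: [0.4778, 0.3827, 0.0227]
tool_rot: [0.558, 0.83, 0.001, 0.0]
ft_force: [0.0, 0.1, -1.0]
grip_width: 0.0513
```

```bash
python3 - <<'E'
from plan import *
o=get_obs();print(o['ft_force'])
plan([.4755,.3825,.012],1.96-np.pi/2,40)
E
```

```text
[ 0.0099  0.1125 -0.9711]
[[[0.7, -2.2, 10.7, 0.12, -0.07, -0.15, 40]]]
```

jog_arm(
  deltas=[
    [[0.5,-2.2,4,0.1,0,0,40],[0,0,4,0,0,0,40],[0,0,2.5,0,0,0,40],[0,0,0,0,0,0,40]],
  ],
)

```text
clock: 17.65
eef_pos: [0.4754, 0.3825, 0.0115]
tool_rot: [0.558, 0.83, 0.001, -0.0]
ft_force: [-0.3, 0.2, -1.5]
grip_width: 0.0514
```

```bash
python3 - <<'E'
from plan import *
plan([.4755,.3825,.012],1.96-np.pi/2,40)
E
```

```text
[[[-0.1, 0.1, -0.5, 0.03, -0.08, -0.14, 40]]]
```

jog_arm(
  deltas=[
    [[0,0,0,0,0,0,57],[0,0,0,0,0,0,57],[0,0,0,0,0,0,57],[0,0,-4,0,0,0,57],[0,0,-15,0,0,0,57]],
  ],
)

```text
clock: 18.15
eef_pos: [0.4747, 0.3821, 0.0302]
tool_rot: [0.558, 0.83, -0.0, -0.001]
ft_force: [-0.4, 0.2, -0.3]
grip_width: 0.0571
```

jog_arm(
  deltas=[
    [[0,0,-30,0,0,0,50],[0,0,-40,0,0,0,50],[0,0,-20,0,0,0,50]],
  ],
)

```text
clock: 18.45
eef_pos: [0.4738, 0.3811, 0.1222]
tool_rot: [0.558, 0.83, -0.002, -0.001]
ft_force: [0.9, 1.0, 1.0]
grip_width: 0.0497
```

```bash
python3 - <<'E'
from plan import *
for n in('side','top'):
    im=camera(n)
    for t in('flux_pen','cutters'):
        for r in masks_of(t,n):print(n,t,round(r['conf'],2),r['at'],*pose2(r['pixels'],.0065 if t=='flux_pen' else .016,n)[:4])
    if n=='side':cv2.imwrite('pics/a12.png',cv2.resize(im[240:380,210:370,::-1],None,fx=4.2,fy=4.2,interpolation=cv2.INTER_CUBIC))
print(get_obs()['joint_pos'])
E
```

```text
side flux_pen 0.74 [316.0, 288.7] [0.3792 0.2883] 0.44796824549833936 0.13291533345132617 0.0252028997931902
side cutters 0.64 [282.8, 322.2] [0.4673 0.4077] 1.9334771318688937 0.15043817390612016 0.05649753029132924
top flux_pen 0.81 [200.2, 267.8] [0.3817 0.286 ] 0.42546078038898344 0.1326665041758685 0.017388380149405025
top cutters 0.59 [173.5, 224.3] [0.4849 0.3629] 0.7343351698681291 0.06887642900339591 0.057523312562716894
top cutters 0.18 [198.5, 265.0] [0.3804 0.2842] 0.4187031205005612 0.12097584209346697 0.01050243481822449
[0.6768 0.525  0.1222 1.1811 0.0012 1.8607]
```

View pics/a12.png

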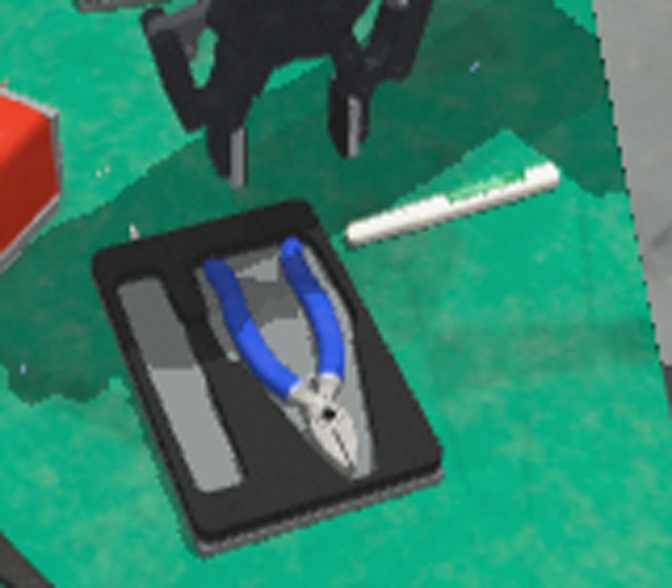

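The cutters are down in their cut-out, at (.467,.408) against an expected (.466,.406). Next is the pen.

```bash
python3 - <<'E'
from plan import *
s=plan([.43,.335,.10],1.2,40)
s=plan([.3946,.2933,.06],2.0,40,start=s)
E
```

```text
[[[-4.2, -9.2, 2.9, -0.13, -0.03, -7.76, 40], [-2.9, -9.7, 2.9, -0.13, -0.03, -7.76, 40], [-1.6, -10.0, 2.9, -0.13, -0.03, -7.76, 40], [-0.2, -10.1, 2.8, -0.13, -0.03, -7.76, 40], [1.1, -10.1, 2.8, -0.13, -0.03, -7.76, 40]]]
[[[2.5, -9.8, 2.8, -0.13, -0.03, -7.76, 40]]]
[[[3.0, -8.6, 6.7, 0.0, 0.0, -7.64, 40], [4.1, -8.1, 6.7, 0.0, 0.0, -7.64, 40], [5.1, -7.5, 6.7, 0.0, 0.0, -7.64, 40], [6.1, -6.8, 6.7, 0.0, 0.0, -7.64, 40], [6.9, -5.9, 6.7, 0.0, 0.0, -7.64, 40]]]
[[[7.7, -4.9, 6.7, 0.0, 0.0, -7.64, 40]]]
```

jog_arm(
  deltas=[
    [[-4.2,-9.2,3,0,0,-7.76,40],[-2.9,-9.7,3,0,0,-7.76,40],[-1.6,-10,3,0,0,-7.76,40],[0,-10,3,0,0,-7.76,40],[1,-10,3,0,0,-7.76,40]],
  ],
)

```text
clock: 19.25
eef_pos: [0.4323, 0.3385, 0.093]
tool_rot: [0.238, 0.971, -0.011, -0.009]
ft_force: [0.1, -0.8, 1.2]
grip_width: 0.0401
```

jog_arm(
  deltas=[
    [[2.5,-9.8,3,0,0,-7.76,40],[3,-8.6,6.7,0,0,-7.64,40],[4,-8,6.7,0,0,-7.64,40],[5,-7.5,6.7,0,0,-7.64,40],[6,-6.8,6.7,0,0,-7.64,40]],
  ],
)

```text
clock: 19.75
eef_pos: [0.3959, 0.2962, 0.0555]
tool_rot: [-0.109, 0.994, -0.011, -0.019]
ft_force: [0.4, 0.4, 0.2]
grip_width: 0.0401
```

jog_arm(
  deltas=[
    [[6.9,-5.9,6.7,0,0,-7.64,40],[5,-3,4,0,0,-6,40],[0,0,0,0,0,0,40]],
  ],
)

```text
clock: 20.05
eef_pos: [0.3808, 0.2794, 0.0395]
tool_rot: [-0.231, 0.973, -0.011, -0.026]
ft_force: [0.1, 0.4, -0.5]
grip_width: 0.0401
```

```bash
python3 - <<'E'
from plan import *
s=plan([.3946,.2933,.03],2.0,40)
E
```

```text
[[[-19.1, 6.3, 8.3, -0.62, -3.24, 2.13, 40]]]
```

jog_arm(
  deltas=[
    [[-18,6,-2,-0.6,-3.2,2.1,40],[0,0,0,0,0,0,40],[0,0,0,0,0,0,40]],
  ],
)

```text
clock: 20.35
eef_pos: [0.3926, 0.2918, 0.0378]
tool_rot: [-0.21, 0.978, -0.001, -0.003]
ft_force: [-0.6, -0.3, -0.1]
grip_width: 0.0402
```

```bash
python3 - <<'E'
from plan import *
s=plan([.3946,.2933,.02],2.0,40)
E
```

```text
[[[-2.6, 0.6, 17.8, -0.09, -0.35, -0.33, 40]]]
```

jog_arm(
  deltas=[
    [[-2.5,0.6,10,0,-0.3,-0.3,40],[0,0,8,0,0,0,40],[0,0,6,0,0,0,40],[0,0,0,0,0,0,40]],
  ],
)

```text
clock: 20.75
eef_pos: [0.3939, 0.2928, 0.0109]
tool_rot: [-0.213, 0.977, -0.002, -0.002]
ft_force: [0.1, 0.4, 0.2]
grip_width: 0.0397
```

```bash
python3 - <<'E'
from plan import *
s=plan([.3946,.2933,.003],2.0,40)
E
```

```text
[[[-0.9, 0.2, 7.9, -0.13, -0.23, -0.04, 40]]]
```

jog_arm(
  deltas=[
    [[-0.5,0,5,-0.1,-0.2,0,40],[0,0,2.5,0,0,0,30],[0,0,0,0,0,0,3],[0,0,0,0,0,0,3],[0,0,0,0,0,0,3]],
  ],
)

```text
clock: 21.25
eef_pos: [0.3944, 0.2929, 0.0028]
tool_rot: [-0.213, 0.977, -0.0, -0.0]
ft_force: [-0.6, 0.3, -0.4]
grip_width: 0.0108
```

jog_arm(
  deltas=[
    [[0,0,0,0,0,0,3],[0,0,0,0,0,0,3],[0,0,0,0,0,0,3],[0,0,-8,0,0,0,3],[0,0,-20,0,0,0,3]],
  ],
)

```text
clock: 21.75
eef_pos: [0.3927, 0.2916, 0.0299]
tool_rot: [-0.213, 0.977, -0.001, -0.003]
ft_force: [0.2, -0.1, -0.5]
grip_width: 0.0106
```

jog_arm(
  deltas=[
    [[0,0,-30,0,0,0,3],[0,0,-20,0,0,0,3],[0,0,0,0,0,0,3]],
  ],
)

```text
clock: 22.05
eef_pos: [0.3941, 0.2927, 0.0849]
tool_rot: [-0.213, 0.977, -0.001, -0.001]
ft_force: [0.5, -0.1, -0.2]
grip_width: 0.0106
```

```bash
python3 - <<'E'
from plan import *
s=plan([.46,.35,.09],1.2,3)
s=plan([.5322,.4079,.09],.389,3,start=s)
E
```

```text
[[[-14.0, 4.1, -0.9, -0.01, -0.01, 7.63, 3], [-13.3, 5.9, -0.9, -0.01, -0.01, 7.63, 3], [-12.4, 7.7, -0.9, -0.01, -0.01, 7.63, 3], [-11.3, 9.2, -0.9, -0.01, -0.01, 7.63, 3], [-9.9, 10.6, -0.9, -0.01, -0.01, 7.63, 3]]]
[[[-8.4, 11.9, -0.9, -0.01, -0.01, 7.63, 3]]]
[[[-7.7, 13.4, 0.0, 0.0, 0.0, 7.74, 3], [-5.8, 14.3, 0.0, 0.0, 0.0, 7.74, 3], [-3.9, 14.9, 0.0, 0.0, 0.0, 7.74, 3], [-1.8, 15.3, 0.0, 0.0, 0.0, 7.74, 3], [0.3, 15.4, 0.0, 0.0, 0.0, 7.74, 3]]]
[[[2.3, 15.2, 0.0, 0.0, 0.0, 7.74, 3]]]
```

jog_arm(
  deltas=[
    [[-14,4,-2,0,0,7.63,3],[-13.3,6,-2,0,0,7.63,3],[-12.4,7.7,-2,0,0,7.63,3],[-11.3,9.2,-2,0,0,7.63,3],[-10,10.6,-2,0,0,7.63,3]],
  ],
)

```text
clock: 22.55
eef_pos: [0.4487, 0.3391, 0.0933]
tool_rot: [0.131, 0.991, -0.002, -0.002]
ft_force: [0.0, -1.0, -0.7]
grip_width: 0.0107
```

jog_arm(
  deltas=[
    [[-8.4,11.9,-2,0,0,7.63,3],[-7.7,13.4,-1,0,0,7.74,3],[-5.8,14.3,-1,0,0,7.74,3],[-3.9,14.9,-1,0,0,7.74,3],[-1.8,15,-1,0,0,7.74,3]],
  ],
)

```text
clock: 23.05
eef_pos: [0.5093, 0.3853, 0.0937]
tool_rot: [0.464, 0.886, -0.006, -0.002]
ft_force: [-0.3, -1.2, 0.6]
grip_width: 0.0105
```

```bash
python3 - <<'E'
from plan import *
s=plan([.5322,.4079,.07],.389,3)
E
```

```text
[[[2.8, 16.0, 11.6, -0.36, 0.07, 6.19, 3], [4.5, 15.5, 11.7, -0.36, 0.07, 6.19, 3]]]
```

jog_arm(
  deltas=[
    [[2.5,14,11,-0.4,0,5.5,3],[4,11,11,-0.3,0,4,3],[0,0,0,0,0,0,3],[0,0,0,0,0,0,3]],
  ],
)

```text
clock: 23.45
eef_pos: [0.5277, 0.4044, 0.0667]
tool_rot: [0.539, 0.842, -0.002, 0.0]
ft_force: [-1.0, 0.3, -0.4]
grip_width: 0.01
```

```bash
python3 - <<'E'
from plan import *
s=plan([.5322,.4079,.04],.389,3)
E
```

```text
[[[1.4, 5.7, 26.7, -0.19, 0.18, 2.47, 3]]]
```

jog_arm(
  deltas=[
    [[1.4,5,18,-0.2,0.1,2.4,3],[0,0,8,0,0,0,3],[0,0,0,0,0,0,3]],
  ],
)

```text
clock: 23.75
eef_pos: [0.5306, 0.4065, 0.0408]
tool_rot: [0.555, 0.832, -0.001, 0.0]
ft_force: [0.6, -0.5, -0.3]
grip_width: 0.0106
```

```bash
python3 - <<'E'
from plan import *
o=get_obs();e=o['eef_pos'];print(e)
im=camera('side');a,b=220,270
print([ (round(r['conf'],2),*pose2(r['pixels'],e[2]+.004,'side')[:3]) for r in masks_of('flux_pen','side')])
c,s=np.cos(1.96),np.sin(1.96)
q=lambda x,y,z:[.4876+(c*x-s*y)/1e3,.4058+(s*x+c*y)/1e3,z]
print(q(0,-42,0))
S=5.5
im=cv2.resize(im[b:b+105,a:a+120,::-1],None,fx=S,fy=S,interpolation=cv2.INTER_CUBIC)
D=lambda P:np.int32((proj(P,'side')-[a,b]+.5)*S)
cv2.polylines(im,[D([q(x,-42+y,.02) for x,y in((-72.5,-13.5),(72.5,-13.5),(72.5,13.5),(-72.5,13.5))])],True,(0,0,255),1)
cv2.polylines(im,[D([q(x,-42+y,e[2]+.004) for x,y in((-65,-6.5),(65,-6.5),(65,6.5),(-65,6.5))])],True,(255,0,255),1)
cv2.imwrite('pics/a13.png',im)
plan([.5322,.4079,.025],.389,3)
E
```

```text
[0.5306 0.4065 0.0408]
[(0.68, array([0.5163, 0.4414]), np.float64(-1.2044587181619202), np.float64(0.09368690571615929))]
[np.float64(0.526458883873103), np.float64(0.4217369741211025), 0]
[[[0.5, 1.3, 16.9, 0.04, 0.07, 0.19, 3]]]
```

View pics/a13.png

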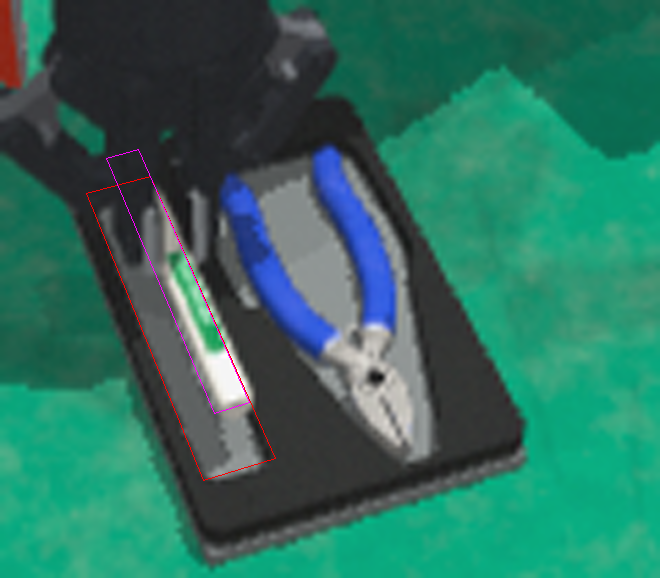

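The pen lines up along the slot and sits about 3 mm toward the cutters, so I'll shift it back while lowering.

jog_arm(
  deltas=[
    [[0.5,2.8,8,0,0,0.2,3],[0,0,8,0,0,0,3],[0,0,5,0,0,0,3],[0,0,0,0,0,0,3]],
  ],
)

```text
clock: 24.25
eef_pos: [0.5347, 0.4092, 0.0218]
tool_rot: [0.557, 0.831, 0.002, 0.001]
ft_force: [-1.2, 0.4, -0.5]
grip_width: 0.0107
```

```bash
python3 - <<'E'
from plan import *
print(get_obs()['ft_force'])
plan([.5336,.4085,.0135],.389,3)
E
```

```text
[-1.2144  0.4004 -0.4688]
[[[-0.2, -1.3, 8.3, 0.24, 0.02, 0.05, 3]]]
```

jog_arm(
  deltas=[
    [[0,-1.3,4,0.2,0,0,3],[0,-0.5,3,0,0,0,3],[0,0,2,0,0,0,3],[0,0,0,0,0,0,3]],
  ],
)

```text
clock: 24.65
eef_pos: [0.5348, 0.4095, 0.0212]
tool_rot: [0.557, 0.831, 0.003, 0.002]
ft_force: [0.6, -0.5, 0.3]
grip_width: 0.0106
```

jog_arm(
  deltas=[
    [[0,0,0,0,0,0,16],[0,0,0,0,0,0,18],[0,0,0,0,0,0,18],[0,0,-5,0,0,0,18],[0,0,-15,0,0,0,18]],
  ],
)

```text
clock: 25.15
eef_pos: [0.5332, 0.4084, 0.0388]
tool_rot: [0.557, 0.831, 0.001, 0.001]
ft_force: [-0.4, 0.6, -0.1]
grip_width: 0.0177
```

jog_arm(
  deltas=[
    [[0,0,-30,0,0,0,25],[0,-30,-35,0,0,0,25],[0,-45,-35,0,0,0,25],[0,-45,-20,0,0,0,25],[0,-45,0,0,0,0,25]],
  ],
)

```text
clock: 25.65
eef_pos: [0.3869, 0.3492, 0.1636]
tool_rot: [0.558, 0.83, 0.006, 0.002]
ft_force: [-0.1, 0.8, 0.6]
grip_width: 0.025
```

jog_arm(
  deltas=[
    [[0,-45,0,0,0,0,25],[0,-30,0,0,0,0,25],[0,0,0,0,0,0,25],[0,0,0,0,0,0,25]],
  ],
)

```text
clock: 26.05
eef_pos: [0.3114, 0.3186, 0.1694]
tool_rot: [0.557, 0.83, 0.011, 0.003]
ft_force: [0.9, 0.6, 0.1]
grip_width: 0.0253
```

```bash
python3 - <<'E'
from plan import *
T=dict(driver=(.5866,.0015,1.855),cutter=(.4876,.4058,1.96))
I=dict(top=None,side=None)
for n in I:
    I[n]=camera(n)[:,:,::-1]
    for t,z,tr in(('long_driver',.027,'driver'),('short_driver',.022,'driver'),('cutters',.018,'cutter'),('flux_pen',.0165,'cutter')):
        x0,y0,a=T[tr]
        for r in masks_of(t,n)[:2]:
            m=pose2(r['pixels'],z,n);d=m[0]-[x0,y0];c,s=np.cos(a),np.sin(a)
            print(n,t,round(r['conf'],2),'tray xy mm',np.round([1e3*(c*d[0]+s*d[1]),1e3*(c*d[1]-s*d[0])],1),'dyaw',round((m[1]-a+1.57)%np.pi-1.57,3),'len',round(m[2],3))
f=lambda i,s:cv2.resize(i,(800,s),interpolation=cv2.INTER_CUBIC)
cv2.imwrite('pics/a14.png',np.vstack([f(I['top'][150:280,100:390],359)]))
cv2.imwrite('pics/a15.png',cv2.resize(I['side'][160:370,190:340],(429,600),interpolation=cv2.INTER_CUBIC))
E
```

```text
top long_driver 0.57 tray xy mm [-0.3 27.2] dyaw -0.016 len 0.188
top short_driver 0.52 tray xy mm [-17.6 -28.2] dyaw 0.028 len 0.062
top cutters 0.87 tray xy mm [ 6.3 19.6] dyaw -0.037 len 0.147
top flux_pen 0.58 tray xy mm [  0.4 -46.3] dyaw -0.021 len 0.129
side long_driver 0.74 tray xy mm [ 2.8 25.8] dyaw -0.051 len 0.213
side short_driver 0.72 tray xy mm [  0.3 -26.9] dyaw -0.015 len 0.124
side cutters 0.76 tray xy mm [10.1 17.2] dyaw 0.003 len 0.146
side flux_pen 0.73 tray xy mm [  2.5 -45.9] dyaw -0.019 len 0.135
```

View pics/a14.png

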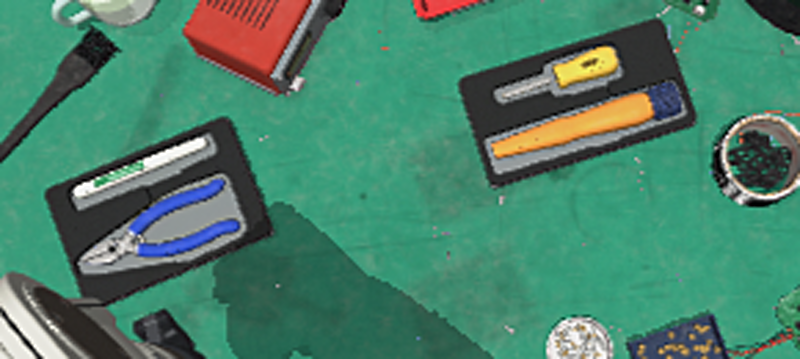

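```bash
python3 - <<'E'
from plan import *
x0,y0,a=.4876,.4058,1.96;c,s=np.cos(a),np.sin(a)
for n in('top','side'):
    camera(n);m=masks_of('flux_pen',n)[0]['pixels'];v,u=np.nonzero(m)
    for z in(.0165,.0265):
        d=unproj(np.c_[u,v],z,n)[:,:2]-[x0,y0];X=1e3*(c*d[:,0]+s*d[:,1]);Y=1e3*(c*d[:,1]-s*d[:,0])
        L=lambda lo,hi:Y[(X>lo)&(X<hi)].mean().round(1)
        print(n,z,'x',X.min().round(1),X.max().round(1),'y ends',L(-62,-30),L(30,62))
o=get_obs();print(o['clock'],o['joint_vel'])
E
```

```text
top 0.0165 x -61.5 61.4 y ends -45.6 -46.5
top 0.0265 x -62.8 58.9 y ends -42.7 -43.3
side 0.0165 x -61.3 70.4 y ends -45.2 -46.9
side 0.0265 x -52.3 77.5 y ends -47.5 -49.2
26.75 [ 0.0004 -0.0059 -0.0016 -0.0011  0.0002  0.0019]
```

At floor height (z = 0.0165) the two views agree on both pen ends to about 0.4 mm. At rim height they would differ by about 5 mm, so the pen is flat on the floor. Handing in.

```bash
python3 -c "
from workcell import *
print(job_done())"
```

```text
the job is handed in; nothing more can be done
None
```

All four tools are in their own cut-outs and let go, the gripper is clear of both trays, and the job is handed in at about 27 s of the 102 s allowed. I got no verdict back.

Last checks, in tray coordinates (mm, top view, with the side view agreeing to 1–4 mm unless noted):

| Tool | Measured (x, y) | Required (x, y) | Yaw off, top view (rad) |
|---|---|---|---|
| long_driver | -0.3, 27.2 | 0, 27 | 0.02 |
| short_driver | about 10, -28 | 12, -28 | 0.03 |
| cutters | 6.3, 19.6 | 8, 20 | 0.04 |
| flux_pen | 0.4, -46.3 | 0, -42 (±16 in y) | 0.02 |

- **Pen lowering:** it stopped at a TCP height of 21 mm, probably with a finger on the tray rim. I released it there, so it dropped a few millimetres. Comparing the two views, both pen ends then lay at cut-out floor height, so it is level.
- **Short driver:** the top view picked out only the handle, so its origin is worked out from the handle centre. The side view gave x near 0.3, which I read as the tall handle skewing the estimate. The top picture shows it inside its cut-out.
- **Heights:** I did not measure height or level for the other three tools; they looked seated in the pictures. The final side picture could not be viewed because the picture limit was reached.

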